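Put the drift away and tip the tool chest shut

TASK

Clear the square tube off the mouth of the tool chest and lay it lengthwise along the middle of the rubber mat, then bring the tapered drift out from under the rack's bars and lower it into the chest, setting both down without dropping them. Then tip the chest's lid forward just past upright and let its own weight swing it fully shut, without riding it down. Leave all the other things where they are.

Things in the scene. Friction and masses are not known exactly. Their poses are not given: they have to be found in the camera images.
- chest: small grey sheet-steel tool chest, fixed, left or right of the middle: an open tray 60 mm high on a closed drawer base 60 mm high. Outside 190 (x) by 160 (y) mm; walls and tray floor 5 mm, so the tray's floor is 65 mm and its rim 120 mm above the bench. Origin under the centre of its base on the bench, x towards its hinged side (away from the robot, turned up to 0.3 rad), z up
- lid (a joint): angle of the chest's lid in rad: 0 shut, 1.57 upright, 1.85 its stop, where it starts, leaning back away from the chest. Free, slightly damped hinge along the top of the chest's +x wall: the 0.25 to 0.5 kg lid falls shut by itself in about a second from under about 1.5, and back to the stop from above 1.6
- lid_hinge (a point): middle of the lid's hinge line, 95 mm from the chest's origin along chest x, 120 mm above the bench; its axes turn with the lid, the y axis lies along the hinge
- lid_edge (a point): middle of the lid's free edge, on its outer face (the back one while it stands open); the lid is a flat plate 190 mm from hinge to edge, 166 mm wide, 5 mm thick, with a 10 mm lip turned down at three edges on its inner face; nothing stands close behind the open lid
- tube_center (a point): centre of an aluminium square tube, 200 mm long (its x axis), 25 by 25 mm, that lies level across the chest's mouth on the two side walls, near the front wall; it blocks the lid
- drift_center (a point): centre of a steel drift: octagonal bar 140 mm long (its x axis), 26 mm across flats, lying level on the rack's lower board; the last 45 mm to +x taper to a blunt nose 14 mm thick. It lies nose pointing away from the robot, the only tapered bar there, in one of three places 80 mm apart; 0.3 to 0.6 kg
- mat: black rubber mat, fixed, 240 (x) by 90 (y) by 4 mm thick, lying on the bench across the front of the rack; origin under its centre on the bench
- rack: narrow blue steel stock rack, fixed, on the other side of the middle from the chest. Origin on the bench in front of it, x away from the robot into the rack. Three level bars 300 mm long along its y pass over the drift, tops 257 mm high, with a 28 mm pipe on the rear bar (top at 285 mm). Uprights only at y = +-142 mm, x 136 to 156 mm
- rack_edge (a point): middle of the lower front edge of the rack's upper bars, 245 mm above the bench (end brackets 233 mm), at rack x = 80 mm; the bars reach 76 mm further back. The drift's centre is about 45 mm behind this edge, its tail a little in front, so an upright gripper cannot reach its middle: come from the front, tilted, fingers pointing forward and down
- rack_board (a point): middle of the front edge of the rack's lower board, on its top face, 70 mm above the bench; the board is 150 mm deep (rack x 50 to 200 mm) and 300 mm wide; the drift and two bystanders lie on it
- offcut_center (a point): centre of a bystander on the rack beside the drift: steel square tube, 110 mm long, 30 by 30 mm
- bolt_center (a point): middle of a bystander on the rack beside the drift: steel bolt 110 mm long, shank 20 mm thick, head 34 mm wide
- flange_center (a point): centre of a bystander: flat steel ring, 68 mm wide, 22 mm high, lying further back, between chest and rack
- hammer_grip (a point): bystander: grip of a 200 mm hammer lying to the right of the work
- can_c (a point): centre of a bystander: grey can, 60 mm wide, 150 mm high, standing behind the flat ring
- block_c (a point): centre of a bystander: wooden block 90 by 45 by 40 mm, lying in the middle between chest and mat
- angle_c (a point): bystander: piece of steel angle 130 by 50 by 50 mm, lying to the left of the work

How it is judged (in metres and radians):
On the way, in this order (a step that is already met when the one before it is completed fails the run):
1. the tube lies released along the mat (x of tube_center in the frame of mat between -0.03 and 0.03 m and y of tube_center in the frame of mat between -0.028 and 0.028 m and z of tube_center in the frame of mat below 0.022 m and angle between the x axis of tube_center and the x axis of mat, either way round below 0.25 rad and contact force between the fingers and tube below 0.1 N and linear speed of tube below 0.02 m/s), for 0.2 s.
2. the drift lies released in the chest while the lid is still open (x of drift_center in the frame of chest between -0.075 and 0.075 m and y of drift_center in the frame of chest between -0.065 and 0.065 m and z of drift_center in the frame of chest below 0.095 m and contact force between the fingers and drift below 0.1 N and linear speed of drift below 0.05 m/s and value of joint lid above 1.5 rad), for 0.2 s.
3. the lid has swung fully shut (value of joint lid below 0.03 rad), for 0.2 s.
At the end, for the whole second after the job is handed in: Tube still and released on the mat, centre within 30 mm lengthwise and 28 mm across of the mat's, aligned within 0.25 rad; drift still and released inside the chest, its centre under 95 mm above the bench; lid shut (under 0.03 rad) and at rest (all of step 1 and value of joint lid below 0.03 rad and velocity of joint lid below 0.05 rad/s and linear speed of drift below 0.03 m/s and x of drift_center in the frame of chest between -0.075 and 0.075 m and y of drift_center in the frame of chest between -0.065 and 0.065 m and z of drift_center in the frame of chest below 0.095 m and contact force between the fingers and drift below 0.1 N); the robot touches nothing.
It fails at once if the robot touches the lid while it is below 1.0 rad and not yet shut (riding it down or pressing it shut) (contact force between any of the fingers, the arm and lid above 0.1 N and value of joint lid between 0.03 and 1 rad).
It fails at once if the tube is dropped from more than about 40 mm (contact force between anything else and tube below 0.1 N and linear speed of tube above 0.9 m/s).
It fails at once if the drift is dropped from more than about 40 mm (contact force between anything else and drift below 0.1 N and linear speed of drift above 0.9 m/s).
It fails at once if another thing is moved more than 40 mm (distance of any of offcut_center, bolt_center, flange_center, hammer_grip, can_c, block_c, angle_c from where it was at the start of the episode above 0.04 m).
It also fails if it takes over 72 s, if anything falls off the work surface, if the arm or the gripper's body presses on something with over 40 N, if the wrist force passes 120 N, or if a joint passes its speed limit or range.

ROBOT

A 6-joint arm with a two-finger parallel gripper is mounted at the origin on the work surface. World frame = base frame: x ahead of the robot, y to its left, z up, the work surface at z = 0. Lengths are in mm, angles in rad, forces in N, time in s.
With the tool pointing down it reaches from about 300 to 775 mm from the base axis. Payload 14.6 kg.
Tool frame: the origin (TCP) lies on the centre line of the jaws, within the pads' length; the fingertips stand 8 mm ahead of it and the grasp point (between the pads) lies 11 mm behind it; z points along the fingers, y is the direction in which the jaws open and shut (so a half turn about z gives the same grasp; the last joint's range is limited). The gripper opens to 94 mm and grips with 3 to 60 N. Pads are 16 mm wide; open, the fingers measure 119 mm over their backs; the gripper's body (75 mm by 177 mm) begins 78 mm behind the grasp point.
Start: joints at [-1.226, 0.3, 1.521, -0, 1.321, -0.067], TCP at [220.135, -504.014, 185.746] pointing down, gripper open.
Joint ranges: [-3.03, 3.03], [-0.79, 2.21], [0.23, 2.52], [-1.04, 4.18], [0, 3.07], [-2.55, 2.55]. Speed limits (rad/s): [2.22, 2.22, 2.57, 3.14, 3.14, 3.14].

INTERFACE

Orientations are given as [roll, pitch, yaw] about the fixed x, y, z axes, in that order (R = Rz(yaw) Ry(pitch) Rx(roll)).
In Python, from cell import read_state, cams, manip gives the robot as it stands.
- The arm moves only by the shell command python3 -m handwheel 'ROWS' [OPENING] [FORCE]. ROWS is JSON, a list of rows, each a list of 4 numbers: the shift along the tool's x, y, z in m, then the turn about the tool's z in degrees. In form: [[dx, dy, dz, turn], ...]. A call has 1 to 5 rows; each row is the pose to reach, as a shift and turn from the pose measured when the call began, along the tool's axes at that moment; what a row does not reach only later rows make up. A row lasts 1/8 s, in which the tool goes at most 62.5 mm and 10.7 degrees, less where a joint would pass 70% of its speed; a pose out of reach is approached as far as the arm can. A call with a gripper value outside its range is refused whole. OPENING is the closure, from 0 (fully open) to 1 (shut), set as the call begins (- or left out, the last holds). The fingers move at their own pace and stop on an object; FORCE is the grip in N (left out, the last holds). Time passes only in rows, so rows that repeat a pose let the fingers close. It gives the time, the measured TCP pose, the force and the opening at its end, in the units of the state.
- read_state(): the state, without advancing time (a new reading comes with each control period).
- cams.camera(name): name is "scene" or "top" or "wrist"; returns the picture (480x640x3 uint8, red, green, blue); there is no depth.
- cams.get_calibration(name): a dict with "vertical_fov" (degrees; the focal length in pixels is half the picture's height over the tangent of half this angle, whatever the lens; pixels are square), "cx", "cy" (the principal point, pixels), "R" (3x3) and "t" (3): a world point X has camera coordinates R X + t. Camera axes: x right, y down, z forward; pixel columns grow to the right and rows downward; lengths in mm; the calibration is good to about 2 mm. A picture is of the moment at which its call begins: read the wrist's pose just before it. get_calibration takes no time and is no camera call; for the wrist camera it gives the pose at the moment of the call.
- manip.sign_off(): hands the job in, once; it reports no verdict.
The state is a dict: "clock": time; "joints": joint angles; "qd": joint speeds; "effort": joint torques, N m; "eef_pos": TCP position; "eef_rot": TCP orientation; "wrist_force": force on the tool from outside, world axes, zero at the start; "moment": the same for the moment, N m; "finger_gap": finger opening in mm.
Only numpy, scipy, OpenCV 4.12 (cv2) and the standard library are available. Lean on these libraries where they do the work, as an engineer would, in place of code of your own. Each camera call takes 0.05 s, during which the arm holds its last target. There are 200 camera calls.

## Working session

There is one attempt and no reset: what is moved stays moved. The work goes in short steps, Python scripts to look and compute and a shell command to move; the robot and the scene stay as the last step left them, time stands still between calls to the robot, and variables do not carry over. Pictures are saved under pics/ and viewed, about 8 in all and at most 12, crops included, and the job is handed in when it is done.

```bash
ls; mkdir -p pics; python3 - <<'E'
from cell import read_state, cams, manip
import cv2
print(read_state())
for n in ("scene","top"):
    im=cams.camera(n); cv2.imwrite(f"pics/{n}0.png",im[:,:,::-1])
    print(n,cams.get_calibration(n))
E
```

```text
pics
{'clock': 0.0, 'joints': array([-1.22562327e+00,  3.00447843e-01,  1.52157556e+00, -1.11731128e-05,
        1.32067343e+00, -6.66063700e-02]), 'qd': array([ 0.00071472, -0.00058947, -0.0001324 , -0.00145744,  0.00019035,
       -0.00119769]), 'effort': array([-2.74365530e-04, -5.31813276e+01, -3.52740777e+01,  7.08101084e-02,
        2.43779970e-02, -1.03268655e-04]), 'eef_pos': array([ 220.0302416 , -503.76982599,  185.20142878]), 'eef_rot': array([-3.14049020e+00, -6.26925308e-05,  4.11782162e-01]), 'wrist_force': array([ 1.01921754, -0.10257749, -0.64660232]), 'moment': array([ 0.00718351, -0.0321581 , -0.01907805]), 'finger_gap': 93.9786418411898}
scene {'vertical_fov': 50.17352497594765, 'cx': 319.5048486788664, 'cy': 232.68885384448146, 'R': array([[-0.94779623, -0.31819404, -0.02085314],
       [-0.19724219,  0.63639169, -0.74572189],
       [ 0.25055503, -0.70267927, -0.66593094]]), 't': array([ 538.88435964,  219.73346642, 1402.70137208])}
top {'vertical_fov': 55.502653352890995, 'cx': 322.097658058246, 'cy': 245.41154678464497, 'R': array([[-0.02780344, -0.99960618,  0.00380179],
       [-0.9961953 ,  0.02739392, -0.0827315 ],
       [ 0.08259477, -0.00608754, -0.99656462]]), 't': array([  24.10476035,  597.72621185, 1315.60747131])}
```

View pics/top0.png

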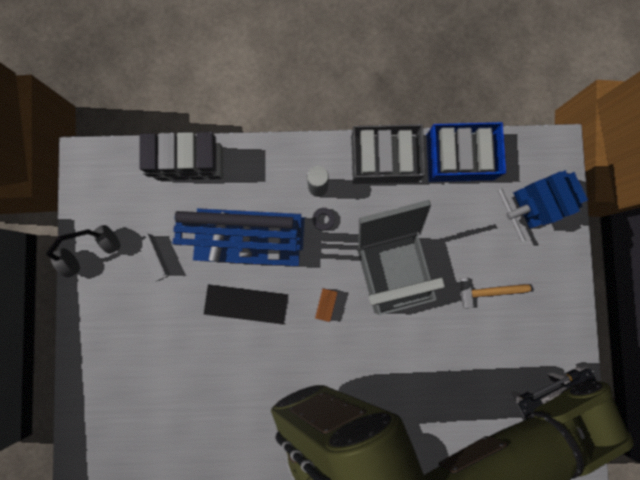

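View pics/scene0.png

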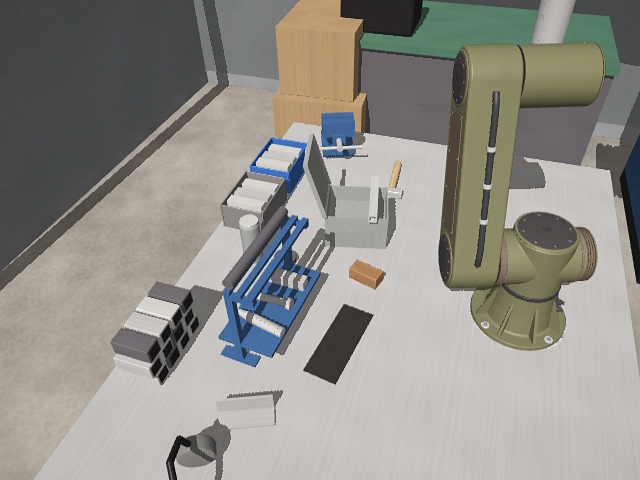

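Top view: chest at about (400,265), tube across it from (370,300) to (442,285), black mat at (246,304), rack at (240,240). I need enlargements for accurate pixels.

```bash
python3 - <<'E'
import cv2
a=cv2.imread("pics/top0.png")[195:335,165:465]
cv2.imwrite("pics/c1.png",cv2.resize(a,None,fx=2.6667,fy=2.6667,interpolation=cv2.INTER_CUBIC))
b=cv2.imread("pics/scene0.png")[125:395,210:410]
cv2.imwrite("pics/c2.png",cv2.resize(b,None,fx=2.2,fy=2.2,interpolation=cv2.INTER_CUBIC))
E
```

```text
(no output)
```

View pics/c1.png

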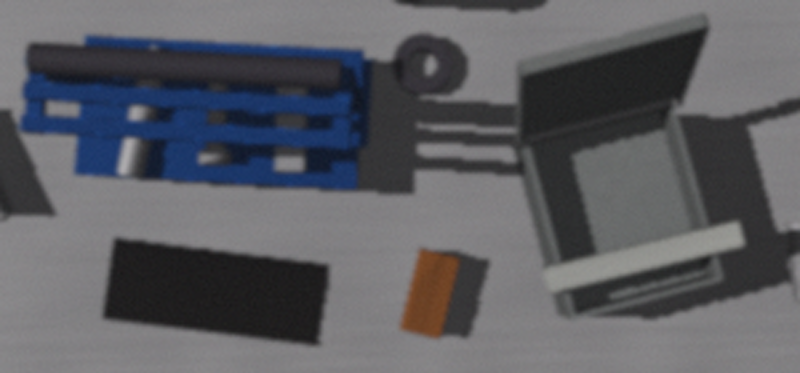

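View pics/c2.png

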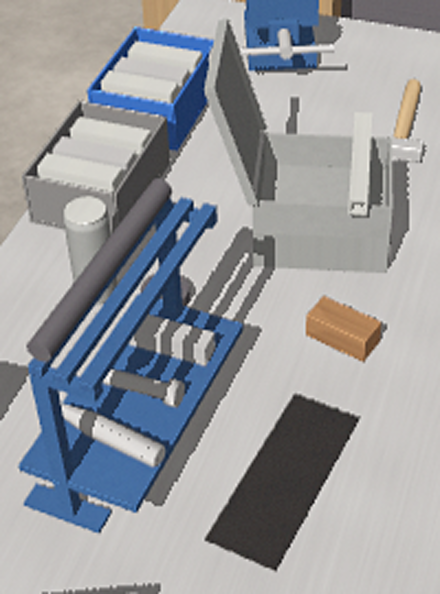

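```bash
cat > h.py <<'E'
import numpy as np, json
from cell import read_state, cams, manip
from scipy.spatial.transform import Rotation as Ro
from scipy.optimize import least_squares
def K(n):
    c=cams.get_calibration(n); f=240/np.tan(np.radians(c["vertical_fov"]/2)); return c,f
def proj(n,X,c=None):
    c,f=c or K(n); p=np.atleast_2d(X)@np.array(c["R"]).T+c["t"]
    return np.c_[c["cx"]+f*p[:,0]/p[:,2],c["cy"]+f*p[:,1]/p[:,2]]
def ray(n,uv,z,c=None):
    c,f=c or K(n); uv=np.atleast_2d(uv); R=np.array(c["R"]); o=-R.T@c["t"]
    d=np.c_[(uv[:,0]-c["cx"])/f,(uv[:,1]-c["cy"])/f,np.ones(len(uv))]@R
    return o+d*((z-o[2])/d[:,2])[:,None]
T=lambda p: np.c_[165+np.array(p)[:,0]/2.6667,195+np.array(p)[:,1]/2.6667]
S=lambda p: np.c_[210+np.array(p)[:,0]/2.2,125+np.array(p)[:,1]/2.2]
def fit(obs,x0):  # obs: list (cam, local pts, px); returns x,y,yaw
    cc={n:K(n) for n in("top","scene")}
    def r(x):
        R=Ro.from_euler("z",x[2]).as_matrix(); out=[]
        for n,L,px in obs: out.append((proj(n,np.array(L,float)@R.T+[x[0],x[1],0],cc[n])-px).ravel())
        return np.concatenate(out)
    s=least_squares(r,x0,loss="soft_l1",x_scale=[10,10,.1]); return s.x,np.round(r(s.x).reshape(-1,2),1).tolist()
def state():
    s=read_state(); return s, np.array(s["eef_pos"]), Ro.from_euler("xyz",s["eef_rot"]).as_matrix()
def delta(p,yaw=None):
    s,e,R=state(); print("now",e.round(1),np.round(s["eef_rot"],3),"shift m",((np.array(p)-e)@R/1000).round(4), "gap",round(float(s["finger_gap"]),1),"t",s["clock"])
E
python3 - <<'E'
from h import *
print("mat corners",ray("top",T([(117,238),(329,265),(319,344),(104,318)]),4).round(0).tolist(), ray("scene",S([(297,394),(360,417),(276,571),(205,541)]),4).round(0).tolist())
mc=[(45,120,4),(45,-120,4),(-45,-120,4),(-45,120,4)]
print("mat",fit([("top",mc,T([(117,238),(329,265),(319,344),(104,318)])),("scene",[mc[1],mc[2],mc[3],mc[0]],S([(297,394),(360,417),(276,571),(205,541)]))],[450,200,0]))
print("tube top",ray("top",T([(545,268),(739,222),(745,246),(551,292)]),145).round(0).tolist(),ray("scene",S([(355,113),(371,113),(350,205),(369,205)]),145).round(0).tolist())
print("chest",fit([("top",[(-95,80,120),(-95,-80,120),(95,80,120)],T([(568,317),(721,275),(521,140)])),("scene",[(-95,80,0),(95,80,0),(95,80,120),(-95,80,120)],S([(385,270),(258,262),(252,205),(390,215)]))],[450,-150,0]))
print("rack",fit([("top",[(50,150,70),(50,-150,70),(80,150,257),(80,-150,257)],T([(76,172),(357,188),(23,130),(360,147)])),("scene",[(50,150,70),(50,-150,70),(80,-150,257),(80,150,257)],S([(137,510),(243,322),(216,212),(87,398)]))],[400,200,0]))
print("drift tail/nose",ray("top",T([(130,173)]),83).round(0),ray("scene",S([(155,453),(65,415)]),83).round(0).tolist())
print("block",ray("top",T([(430,295)]),40).round(0))
E
```

```text
mat corners [[494.0, 346.0, 4.0], [457.0, 111.0, 4.0], [371.0, 124.0, 4.0], [406.0, 361.0, 4.0]] [[455.0, 114.0, 4.0], [370.0, 126.0, 4.0], [405.0, 365.0, 4.0], [493.0, 353.0, 4.0]]
mat (array([ 4.31552359e+02,  2.37249959e+02, -1.52120357e-01]), [[-1.1, -0.1], [-0.2, -0.1], [-0.5, 0.8], [-0.7, 0.3], [-0.8, -0.9], [0.4, -0.1], [0.2, -0.7], [0.0, -1.3]])
tube top [[452.0, -113.0, 145.0], [492.0, -308.0, 145.0], [468.0, -313.0, 145.0], [428.0, -118.0, 145.0]] [[493.0, -307.0, 145.0], [470.0, -313.0, 145.0], [448.0, -103.0, 145.0], [424.0, -110.0, 145.0]]
chest (array([ 5.10185336e+02, -1.94926787e+02,  2.36363388e-01]), [[0.8, 0.7], [0.3, 0.8], [-0.5, -0.8], [0.2, 1.7], [-2.8, 2.6], [-0.6, -0.6], [0.5, -2.6]])
rack (array([ 5.01446930e+02,  2.28655308e+02, -8.08464202e-02]), [[-0.6, 0.4], [-0.0, 0.0], [-1.2, -0.2], [-4.0, 0.0], [-0.8, -1.8], [-0.1, 0.2], [0.1, -3.4], [2.6, -5.6]])
drift tail/nose [[561. 312.  83.]] [[565.0, 310.0, 83.0], [686.0, 291.0, 83.0]]
block [[423.   1.  40.]]
```

Drift is in the left-hand place (scene crop (65,415)–(155,453), nose away); bolt in the middle, offcut on the right. Moving to the tube.

```bash
python3 -m handwheel '[[0.04,-0.02,-0.035,-10],[0.09,-0.045,-0.035,-20],[0.14,-0.07,-0.035,-30],[0.19,-0.1,-0.035,-40],[0.24,-0.125,-0.035,-50]]' 0.55 25; python3 -c "
from h import *
delta([459.5,-211,220]);print(read_state()['joints'].round(3))"
```

```text
clock: 0.72
eef_pos: [390.7, -291.5, 220.3]
eef_rot: [-3.141, -0.001, 1.29]
wrist_force: [0.9, -0.3, -0.1]
finger_gap: 47.7
now [ 390.7 -291.5  220.3] [-3.141e+00 -1.000e-03  1.290e+00] shift m [0.0964 0.0438 0.0004] gap 47.7 t 0.725
[-7.160e-01  1.340e-01  1.642e+00  1.000e-03  1.367e+00 -4.360e-01]
```

```bash
python3 -m handwheel '[[0.04,0.02,0,-9],[0.08,0.036,0,-18],[0.0964,0.0438,0,-27.8],[0.0964,0.0438,0,-27.8]]'; python3 - <<'E'
from h import *
import cv2
delta([459.5,-211,132]); c=K("wrist"); im=cams.camera("wrist"); cv2.imwrite("pics/w1.png",im[:,:,::-1])
R=Ro.from_euler("z",.21).as_matrix()
print(proj("wrist",np.array([(12.5,100,12.5),(12.5,-100,12.5),(-12.5,100,12.5),(-12.5,-100,12.5)])@R.T+[459.5,-211,132.5],c).round(0).tolist())
E
```

```text
clock: 1.23
eef_pos: [459.8, -210.2, 220.1]
eef_rot: [-3.141, -0.002, 1.776]
wrist_force: [0.1, 0.2, -0.6]
finger_gap: 42.3
now [ 459.8 -210.2  220.1] [-3.141e+00 -2.000e-03  1.776e+00] shift m [-0.0008 -0.0004  0.0881] gap 42.3 t 1.225
[[333.0, 87.0], [331.0, 370.0], [293.0, 87.0], [298.0, 370.0]]
```

View pics/w1.png

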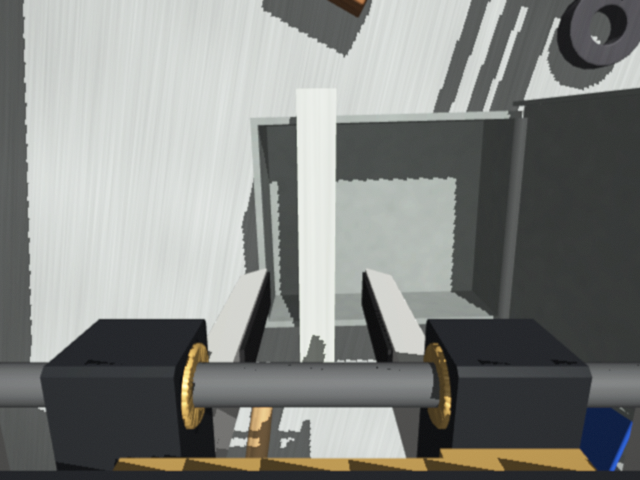

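The wrist view shows the tube (cols 297–336, top row 88) centred between the fingers and matching the prediction. Descend and grip.

```bash
python3 -m handwheel '[[0,0,0.04,0],[0,0,0.07,0],[0,0,0.088,0],[0,0,0.088,0]]' && python3 -m handwheel '[[0,0,0,0],[0,0,0,0],[0,0,0,0],[0,0,0,0]]' 1 30 && python3 -m handwheel '[[0,0,-0.03,0],[0,0,-0.06,0],[0,0,-0.09,0],[0,0,-0.09,0]]' | cat; python3 -c "
from h import *
delta([431.5,237,120])"
```

```text
clock: 1.78
eef_pos: [458.1, -211.4, 131.2]
eef_rot: [-3.139, -0.003, 1.768]
wrist_force: [0.1, -0.1, 0.7]
finger_gap: 42.2
clock: 2.28
eef_pos: [458.2, -211.4, 131.4]
eef_rot: [-3.139, -0.003, 1.768]
wrist_force: [-0.7, -0.1, 0.7]
finger_gap: 6.0
clock: 2.78
eef_pos: [459.2, -211.9, 223.4]
eef_rot: [3.141, -0.0, 1.768]
wrist_force: [0.0, -0.0, -0.4]
finger_gap: 0.6
now [ 459.2 -211.9  223.4] [ 3.141 -0.     1.768] shift m [0.4456 0.0608 0.1035] gap 0.6 t 2.775
```

Gap closed to 0.6 mm: the tube was missed or squeezed out. Look.

```bash
python3 - <<'E'
from h import *
import cv2
im=cams.camera("wrist"); t=cams.camera("top")[195:335,320:460]
a=cv2.resize(im,(400,300)); b=cv2.resize(t,(300,300),interpolation=cv2.INTER_CUBIC)
cv2.imwrite("pics/w2.png",np.hstack([a,b])[:,:,::-1])
E
```

```text
(no output)
```

View pics/w2.png

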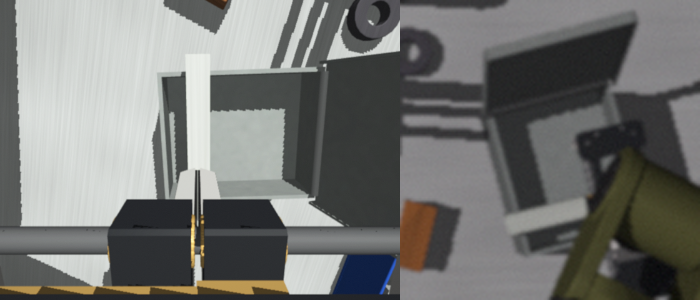

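```bash
python3 - <<'E'
from h import *
s,e,R=state()
for d in (-11,0,8): print(d,proj("wrist",e+R[:,2]*d).round(0).tolist())
for z in (132.5,145,120): print(z,[proj("wrist",np.array([459.5,-211,z])+100*k*np.array([-.208,.978,0])).round(0).tolist() for k in (-1,0,1)])
c=cams.get_calibration("wrist"); print((-np.array(c["R"]).T@c["t"]).round(0), np.array(c["R"]).round(2).tolist())
E
```

```text
-11 [[314.0, 284.0]]
0 [[314.0, 276.0]]
8 [[314.0, 271.0]]
132.5 [[[318.0, 360.0]], [[316.0, 235.0]], [[315.0, 88.0]]]
145 [[[318.0, 369.0]], [[316.0, 239.0]], [[314.0, 85.0]]]
120 [[[318.0, 352.0]], [[316.0, 231.0]], [[315.0, 90.0]]]
[ 446. -142.  420.] [[0.98, 0.2, -0.0], [0.19, -0.95, 0.24], [0.05, -0.23, -0.97]]
```

```bash
python3 -m handwheel '[[0,0,0,0],[0,0,0,0],[0,0,0,0],[0,0,0,0],[0,0,0,0]]' 0.55 30 && python3 -m handwheel '[[0,0,0.04,0],[0,0,0.08,0],[0,0,0.1,0],[0,0,0.1,0],[0,0,0.1,0]]' && python3 - <<'E'
from h import *
import cv2
im=cams.camera("wrist"); cv2.imwrite("pics/w3.png",im[:,:,::-1]); s,e,R=state(); print(s["finger_gap"],e,proj("wrist",[e+R[:,2]*8,e]))
E
```

```text
clock: 3.5
eef_pos: [458.3, -211.5, 220.8]
eef_rot: [-3.139, -0.003, 1.768]
wrist_force: [0.3, -0.0, 0.0]
finger_gap: 42.1
clock: 4.12
eef_pos: [458.4, -211.5, 121.8]
eef_rot: [-3.14, -0.002, 1.768]
wrist_force: [0.2, 0.0, -0.2]
finger_gap: 42.2
42.078763335578245 [ 458.49625034 -211.47913684  121.96860399] [[314.10163067 271.19300363]
 [314.06903823 276.31858362]]
```

View pics/w3.png

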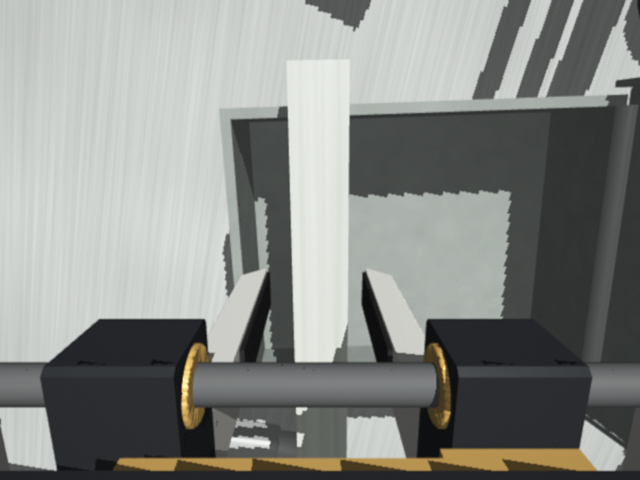

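The fingers visibly straddle the tube (cols 293–347, fingers' inner faces at 268 and 364). Close.

```bash
for i in 1 2; do :; done; python3 -m handwheel '[[0,0,0,0],[0,0,0,0]]' 1 30; python3 -m handwheel '[[0,0,0,0],[0,0,0,0],[0,0,0,0]]'
```

```text
clock: 4.42
eef_pos: [458.8, -211.6, 122.6]
eef_rot: [-3.141, -0.001, 1.768]
wrist_force: [0.8, 0.1, 0.5]
finger_gap: 25.5
clock: 4.8
eef_pos: [458.8, -211.6, 122.6]
eef_rot: [-3.141, -0.001, 1.768]
wrist_force: [0.6, 0.3, 0.1]
finger_gap: 23.8
```

```bash
python3 -m handwheel '[[0,0,-0.03,0],[0,0,-0.06,0],[0,0,-0.09,0],[0,0,-0.09,0]]' - 40; python3 -c "
from h import *
delta([431.5,237,210])"
```

```text
clock: 5.3
eef_pos: [459.5, -212.1, 214.1]
eef_rot: [3.139, 0.001, 1.768]
wrist_force: [0.1, -0.8, -1.7]
finger_gap: 23.6
now [ 459.5 -212.1  214.1] [3.139e+00 1.000e-03 1.768e+00] shift m [0.4459 0.0606 0.0038] gap 23.6 t 5.3
```

```bash
python3 -m handwheel '[[0.04,0.006,0,2],[0.095,0.012,0,5],[0.15,0.02,0,8],[0.205,0.028,0,11],[0.26,0.035,0,14]]'; python3 -c "
from h import *
delta([431.5,237,150])"
```

```text
clock: 5.92
eef_pos: [442.0, 51.4, 212.4]
eef_rot: [3.141, 0.001, 1.522]
wrist_force: [1.3, 0.8, -1.0]
finger_gap: 23.5
now [442.   51.4 212.4] [3.141e+00 1.000e-03 1.522e+00] shift m [ 0.1849 -0.0196  0.0623] gap 23.5 t 5.925
```

```bash
python3 -m handwheel '[[0.05,-0.005,0.01,2],[0.1,-0.01,0.02,4],[0.15,-0.016,0.04,6],[0.185,-0.02,0.062,6],[0.185,-0.02,0.062,6]]'; python3 - <<'E'
from h import *
import cv2
delta([431.5,237,22]); c=K("wrist"); t=cams.camera("top")[195:335,165:465]; s=cams.camera("scene")[225:395,250:410]
cv2.imwrite("pics/m1.png",np.hstack([cv2.resize(t,(500,233),interpolation=cv2.INTER_CUBIC),cv2.resize(s,(219,233),interpolation=cv2.INTER_CUBIC)])[:,:,::-1])
E
```

```text
clock: 6.55
eef_pos: [429.3, 238.3, 147.1]
eef_rot: [-3.138, 0.003, 1.42]
wrist_force: [1.0, 0.4, -1.9]
finger_gap: 23.4
now [429.3 238.3 147.1] [-3.138e+00  3.000e-03  1.420e+00] shift m [-0.0005  0.0028  0.1251] gap 23.4 t 6.55
```

```bash
python3 -m handwheel '[[0,0.003,0.05,0],[0,0.003,0.09,0],[0,0.003,0.12,0],[0,0.003,0.131,0],[0,0.003,0.131,0]]' ; python3 -m handwheel '[[0,0,0,0],[0,0,0,0],[0,0,0,0]]' 0.45
```

```text
clock: 7.28
eef_pos: [433.8, 235.7, 18.7]
eef_rot: [-3.141, 0.002, 1.417]
wrist_force: [0.2, 0.5, -0.7]
finger_gap: 23.6
clock: 7.65
eef_pos: [434.1, 235.8, 19.3]
eef_rot: [3.141, 0.001, 1.417]
wrist_force: [0.1, -0.0, -0.3]
finger_gap: 49.8
```

```bash
python3 -m handwheel '[[0,0,-0.03,0],[0,0,-0.08,0],[0,0,-0.14,0],[0,0,-0.2,0],[0,0,-0.26,0]]'; python3 - <<'E'
from h import *
import cv2
t=cams.camera("top")[195:335,165:465]; w=cams.camera("wrist")
cv2.imwrite("pics/m2.png",np.hstack([cv2.resize(t,(450,210),interpolation=cv2.INTER_CUBIC),cv2.resize(w,(280,210))])[:,:,::-1]); delta([0,0,0]); print(read_state()['joints'].round(3))
E
python3 -m handwheel --help
```

```text
clock: 8.28
eef_pos: [433.7, 236.0, 281.7]
eef_rot: [3.141, 0.001, 1.417]
wrist_force: [-0.0, 0.8, 0.3]
finger_gap: 51.7
now [435.5 236.9 285.9] [ 3.132 -0.005  1.417] shift m [-0.302  -0.3968  0.2808] gap 51.7 t 8.375
[ 4.250e-01  1.110e-01  1.517e+00 -1.000e-03  1.503e+00  5.790e-01]invalid input: not JSON, or not a number
```

View pics/m2.png

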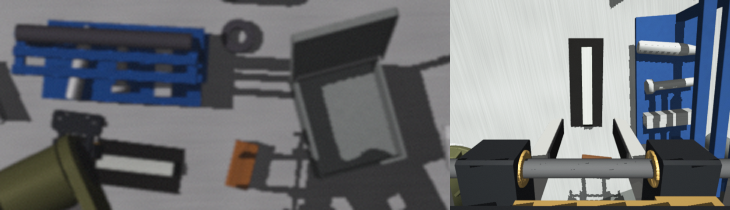

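The tube lies centred and straight on the mat (crop, mat (138,165), tube (138,166)). Next: tilt must come from posing beyond reach, so move to a free, high spot with the heading of the drift.

```bash
python3 -m handwheel '[[-0.02,0.01,-0.05,-10],[-0.06,0.03,-0.09,-20],[-0.11,0.05,-0.115,-30],[-0.16,0.07,-0.115,-40],[-0.2,0.085,-0.115,-50]]' 0.3; python3 - <<'E'
from h import *
delta([500,-30,400])
# refine drift line: top picture column centroid of light pixels, first frames
print("top",ray("top",T([(118,173),(140,173),(132,108),(154,108)]),90).round(0).tolist())
print("scene tail bottom/top, shoulder",ray("scene",S([(155,453),(100,430),(65,415)]),83).round(0).tolist())
E
```

```text
clock: 9.0
eef_pos: [487.7, 25.5, 400.4]
eef_rot: [3.132, 0.004, 2.289]
wrist_force: [1.1, 1.6, 0.3]
finger_gap: 66.0
now [487.7  25.5 400.4] [3.132 0.004 2.289] shift m [-0.0499 -0.0273  0.0003] gap 66.0 t 9.0
top [[561.0, 323.0, 90.0], [560.0, 300.0, 90.0], [629.0, 308.0, 90.0], [628.0, 285.0, 90.0]]
scene tail bottom/top, shoulder [[565.0, 310.0, 83.0], [638.0, 299.0, 83.0], [686.0, 291.0, 83.0]]
```

```bash
python3 -m handwheel '[[-0.02,-0.015,0,-10],[-0.05,-0.0273,0,-20],[-0.05,-0.0273,0,-30],[-0.05,-0.0273,0,-38.5],[-0.05,-0.0273,0,-38.5]]' ; python3 - <<'E'
from h import *
delta([850,-100,400]); s=read_state(); print(s["joints"].round(3))
E
```

```text
clock: 9.62
eef_pos: [500.0, -30.1, 399.8]
eef_rot: [3.137, 0.008, 2.96]
wrist_force: [0.5, -0.5, 0.5]
finger_gap: 66.0
now [500.  -30.1 399.8] [3.137 0.008 2.96 ] shift m [-0.3568 -0.0054  0.0028] gap 66.0 t 9.625
[-0.136  0.119  1.255  0.005  1.76  -1.524]
```

```bash
python3 -m handwheel '[[-0.06,0,0,0],[-0.12,0,0,0],[-0.18,0,0,0],[-0.24,0,0,0],[-0.3,0,0,0]]' ; python3 -m handwheel '[[-0.06,0,0,0],[-0.12,0,0,0],[-0.16,0,0,0],[-0.2,0,0,0]]'; python3 - <<'E'
from h import *
delta([850,-100,400]); s=read_state(); print(s["joints"].round(3))
E
```

```text
clock: 10.25
eef_pos: [737.1, -75.6, 385.5]
eef_rot: [3.135, 0.026, 2.956]
wrist_force: [30.7, -5.8, 21.9]
finger_gap: 65.9
clock: 10.75
eef_pos: [779.4, -91.2, 330.7]
eef_rot: [3.132, 0.068, 2.955]
wrist_force: [0.9, -0.1, 1.0]
finger_gap: 65.9
now [779.4 -91.2 330.7] [3.132 0.068 2.955] shift m [-0.0755  0.005  -0.0643] gap 65.9 t 10.75
[-0.166  0.922  0.235  0.009  1.917 -1.547]
```

Tilt does accumulate (pitch 0.068, fingers forward) at the reach limit. Ratchet it further.

```bash
python3 -m handwheel '[[-0.05,0,-0.03,0],[-0.1,0,-0.06,0],[-0.15,0,-0.09,0],[-0.2,0,-0.12,0],[-0.25,0,-0.15,0]]' ; python3 -m handwheel '[[-0.06,0,0,0],[-0.12,0,0,0],[-0.18,0,0,0],[-0.24,0,0,0],[-0.3,0,0,0]]'; python3 - <<'E'
from h import *
delta([850,-100,400]); s=read_state(); print(s["joints"].round(3))
E
```

```text
clock: 11.38
eef_pos: [779.2, -101.1, 351.9]
eef_rot: [3.13, 0.109, 2.954]
wrist_force: [-0.1, -0.1, -0.5]
finger_gap: 66.0
clock: 12.0
eef_pos: [818.1, -115.6, 298.0]
eef_rot: [3.128, 0.151, 2.954]
wrist_force: [-0.3, 0.1, -0.7]
finger_gap: 65.7
now [ 818.1 -115.6  298. ] [3.128 0.151 2.954] shift m [-0.0435  0.0226 -0.0963] gap 65.7 t 12.0
[-0.19   0.967  0.235  0.014  1.788 -1.57 ]
```

```bash
python3 -m handwheel '[[-0.06,0,-0.04,0]]'|sed -n 2,3p; python3 -m handwheel '[[-0.06,0,-0.04,0]]' |sed -n 2,3p; python3 -m handwheel '[[-0.06,0,-0.04,0],[-0.12,0,-0.08,0]]'|sed -n 2,3p; python3 -m handwheel '[[-0.06,0,-0.04,0],[-0.12,0,-0.08,0]]'|sed -n 2,3p;  python3 - <<'E'
from h import *
delta([850,-100,400]); s=read_state(); print(s["joints"].round(3))
E
```

```text
eef_pos: [819.2, -118.2, 315.0]
eef_rot: [3.126, 0.183, 2.953]
eef_pos: [819.5, -120.8, 338.8]
eef_rot: [3.124, 0.223, 2.953]
eef_pos: [814.8, -123.7, 372.9]
eef_rot: [3.123, 0.268, 2.952]
eef_pos: [808.8, -126.1, 406.1]
eef_rot: [3.121, 0.312, 2.951]
now [ 808.8 -126.1  406.1] [3.121 0.312 2.951] shift m [-0.0319  0.0331  0.0174] gap 65.5 t 12.75
[-0.209  0.839  0.235  0.026  1.756 -1.583]
```

```bash
h(){ tail -n +2 | sed -n 1,2p | tr '\n' ' '; echo; }; python3 -m handwheel '[[-0.06,0.004,-0.01,0]]'|h; python3 -m handwheel '[[-0.06,0.004,-0.01,0]]'|h; python3 -m handwheel '[[-0.06,0.004,-0.01,0]]'|h; python3 -m handwheel '[[-0.06,0.004,-0.02,0]]'|h; python3 -m handwheel '[[-0.06,0.004,-0.02,0]]'|h; python3 -m handwheel '[[-0.06,0.004,-0.02,0]]'|h; python3 -c "
from h import *
print(read_state()['joints'].round(3))"
```

```text
eef_pos: [819.9, -126.1, 409.1] eef_rot: [3.12, 0.351, 2.95] 
eef_pos: [830.5, -126.0, 412.3] eef_rot: [3.118, 0.388, 2.949] 
eef_pos: [840.1, -125.7, 417.6] eef_rot: [3.116, 0.426, 2.948] 
eef_pos: [843.8, -124.8, 431.5] eef_rot: [3.114, 0.462, 2.947] 
eef_pos: [846.2, -123.7, 448.8] eef_rot: [3.112, 0.501, 2.946] 
eef_pos: [847.4, -122.6, 466.9] eef_rot: [3.109, 0.54, 2.944] 
[-0.197  0.792  0.235  0.032  1.575 -1.571]
```

```bash
h(){ tail -n +2 | sed -n 1,2p | tr '\n' ' '; echo; }; python3 -m handwheel '[[-0.06,0,0.01,0]]'|h; python3 -m handwheel '[[-0.06,0,0.01,0]]'|h; python3 -m handwheel '[[-0.06,0,0.01,0]]'|h; python3 -m handwheel '[[-0.06,0,0,0]]'|h; python3 -m handwheel '[[-0.06,0,0,0]]'|h; python3 -c "
from h import *
s,e,R=state()
print(read_state()['joints'].round(3),R.round(3))"
```

```text
eef_pos: [862.4, -126.9, 465.9] eef_rot: [3.107, 0.581, 2.943] 
eef_pos: [876.5, -131.3, 464.2] eef_rot: [3.104, 0.62, 2.942] 
eef_pos: [889.0, -135.4, 465.2] eef_rot: [3.102, 0.659, 2.94] 
eef_pos: [894.9, -138.6, 474.8] eef_rot: [3.099, 0.696, 2.938] 
eef_pos: [899.3, -141.4, 487.9] eef_rot: [3.097, 0.734, 2.936] 
[-0.212  0.81   0.235  0.05   1.363 -1.585] [[-0.727  0.175  0.664]
 [ 0.152  0.984 -0.093]
 [-0.67   0.033 -0.741]]
```

Tilt is now 42° with jaws level. Move to a pre-grasp standoff in front of the rack.

```bash
python3 -c "
from h import *
delta([520,250,330])"
```

```text
now [ 899.3 -141.4  487.9] [3.097 0.734 2.936] shift m [ 0.4408  0.3135 -0.1714] gap 65.7 t 14.125
```

```bash
python3 -m handwheel '[[0.045,0.03,-0.018,0],[0.09,0.063,-0.035,0],[0.135,0.095,-0.052,0],[0.18,0.127,-0.07,0],[0.22,0.157,-0.086,0]]';python3 -m handwheel '[[0.045,0.03,-0.018,0],[0.09,0.063,-0.035,0],[0.135,0.095,-0.052,0],[0.18,0.127,-0.07,0],[0.22,0.157,-0.086,0]]'; python3 -c "
from h import *
delta([520,250,330]);delta([525,313,195]);print(read_state()['joints'].round(3))"
```

```text
clock: 14.75
eef_pos: [729.6, 32.9, 419.6]
eef_rot: [3.096, 0.738, 2.935]
wrist_force: [1.4, 0.7, 1.2]
finger_gap: 65.9
clock: 15.38
eef_pos: [538.9, 229.9, 341.8]
eef_rot: [3.092, 0.74, 2.933]
wrist_force: [0.7, -0.3, 0.4]
finger_gap: 65.5
now [538.9 229.9 341.8] [3.092 0.74  2.933] shift m [ 0.0247  0.016  -0.0058] gap 65.5 t 15.375
now [538.9 229.9 341.8] [3.092 0.74  2.933] shift m [0.1218 0.0739 0.0914] gap 65.5 t 15.375
[ 0.554 -0.029  1.709 -0.566  0.93  -0.607]
```

```bash
python3 -m handwheel '[[0.03,0.018,0.023,0],[0.06,0.037,0.046,0],[0.09,0.055,0.069,0],[0.115,0.074,0.085,0],[0.115,0.074,0.085,0]]' 0.4; python3 - <<'E'
from h import *
import cv2
delta([625,300,83]);s,e,R=state();c=K("wrist");im=cams.camera("wrist"); cv2.imwrite("pics/d1.png",im[:,:,::-1])
print(s["joints"].round(3),proj("wrist",[e+8*R[:,2],(562,311,83),(631,299,83),(700,287,83)],c).round(0).tolist()); np.save("cd1.npy",np.array([c],dtype=object),allow_pickle=True)
E
```

```text
clock: 16.0
eef_pos: [525.1, 313.3, 203.3]
eef_rot: [3.094, 0.739, 2.936]
wrist_force: [-0.5, -0.1, 0.4]
finger_gap: 56.3
now [525.1 313.3 203.3] [3.094 0.739 2.936] shift m [ 6.800e-03 -1.000e-04  1.568e-01] gap 56.3 t 16.0
[ 0.721  0.192  1.799 -0.801  0.788 -0.185] [[313.0, 269.0], [314.0, 154.0], [314.0, 211.0], [314.0, 252.0]]
```

View pics/d1.png

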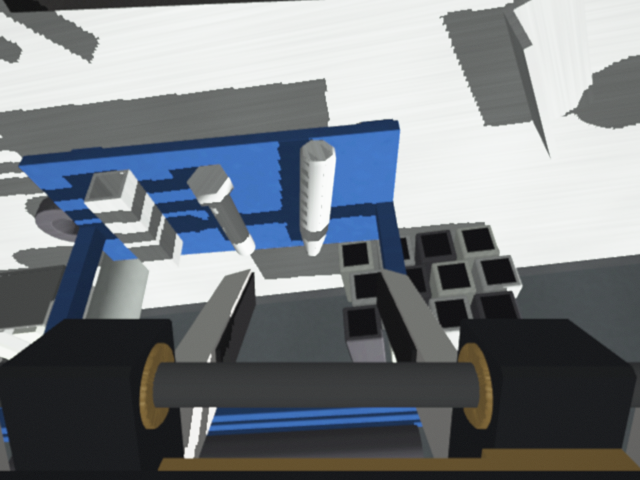

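Tail face at (317,150), nose (315,250), within 4 px of the predictions. Before descending, check finger depth (the first tube grasp unexpectedly missed) by re-projecting the tube into w3.

```bash
python3 - <<'E'
from h import *
c,f=K("wrist"); s,e,R=state()
Rc=np.array(c["R"]); A=Rc@R; b=Rc@e+c["t"]   # tool->cam
def at(eef,rot):
    Rt=Ro.from_euler("xyz",rot).as_matrix(); Rn=A@Rt.T; return ({**c,"R":Rn,"t":b-Rn@np.array(eef)},f)
cw=at([458.5,-211.5,122],[-3.14,-.002,1.768])
d=np.array([-.208,.978,0]);n=np.array([.978,.208,0])
for zt in (145,130,120): print(zt,[proj("wrist",np.array([459.5,-211,zt])+100*k*d+12.5*m*n,cw).round(0).tolist() for k,m in((1,-1),(1,1),(0,-1),(0,1))])
print(f,proj("wrist",[np.array([458.5,-211.5,114])+21*m*n for m in(-1,1)],cw))
E
```

```text
145 [[[280.0, 54.0]], [[343.0, 53.0]], [[288.0, 290.0]], [[343.0, 290.0]]]
130 [[[283.0, 60.0]], [[341.0, 59.0]], [[290.0, 279.0]], [[341.0, 278.0]]]
120 [[[285.0, 64.0]], [[340.0, 63.0]], [[291.0, 272.0]], [[340.0, 272.0]]]
411.7638608942843 [[273.48603709 269.12633483]
 [352.97509149 268.16279333]]
```

Tube height agrees with 145 mm, so effective pad depth is simply shallower than assumed; go as deep as the board permits.

```bash
python3 -m handwheel '[[0.004,0.0015,0.045,0],[0.007,0.0015,0.09,0],[0.007,0.0015,0.125,0],[0.007,0.0015,0.14,0],[0.007,0.0015,0.14,0]]'; python3 -c "
from h import *
delta([625,301.5,83])"
```

```text
clock: 16.68
eef_pos: [615.2, 302.4, 98.2]
eef_rot: [3.091, 0.741, 2.932]
wrist_force: [-0.1, -0.2, 0.0]
finger_gap: 56.1
now [615.2 302.4  98.2] [3.091 0.741 2.932] shift m [0.0031 0.0003 0.0179] gap 56.1 t 16.675
```

```bash
python3 -m handwheel '[[0.003,0,0.01,0],[0.003,0,0.018,0],[0.003,0,0.018,0]]'; python3 -m handwheel '[[0,0,0,0],[0,0,0,0],[0,0,0,0],[0,0,0,0]]' 1 60;python3 -m handwheel '[[0,0,0,0],[0,0,0,0]]'
```

```text
clock: 17.05
eef_pos: [625.1, 301.2, 82.7]
eef_rot: [3.091, 0.741, 2.932]
wrist_force: [0.6, -0.5, 0.2]
finger_gap: 56.1
clock: 17.55
eef_pos: [625.1, 301.1, 82.8]
eef_rot: [3.091, 0.741, 2.932]
wrist_force: [-0.6, -1.2, 0.1]
finger_gap: 19.4
clock: 17.8
eef_pos: [625.1, 301.3, 83.0]
eef_rot: [3.09, 0.741, 2.932]
wrist_force: [-0.2, -0.1, 1.9]
finger_gap: 7.3
```

Missed again in the same way. Fit the true fingertip position from the finger corners seen in d1/w3.

```bash
python3 - <<'E'
from h import *
c,f=K("wrist"); s,e,R=state()
for k in (8,0,-8,-13,-18,-23,-28):
  print(k,[(proj("wrist",[e+R@np.array([x,m*g/2,k]) for m in(-1,1)],(c,f))).round(0).tolist() for g in(42,56.2) for x in(0,8)])
E
python3 -m handwheel '[[0,0,-0.02,0],[0,0,-0.04,0],[0,0,-0.06,0],[0,0,-0.06,0]]' 0.4
python3 - <<'E'
from h import *
import cv2
im=cams.camera("wrist"); cv2.imwrite("pics/d2.png",im[:,:,::-1]); delta([625,301,83])
E
```

```text
8 [[[273.0, 269.0], [353.0, 269.0]], [[273.0, 254.0], [353.0, 254.0]], [[260.0, 269.0], [366.0, 269.0]], [[259.0, 254.0], [367.0, 254.0]]]
0 [[[272.0, 274.0], [354.0, 274.0]], [[271.0, 259.0], [355.0, 259.0]], [[258.0, 274.0], [368.0, 274.0]], [[257.0, 259.0], [369.0, 259.0]]]
-8 [[[270.0, 279.0], [356.0, 279.0]], [[270.0, 264.0], [356.0, 264.0]], [[256.0, 279.0], [370.0, 279.0]], [[255.0, 264.0], [371.0, 264.0]]]
-13 [[[269.0, 283.0], [357.0, 283.0]], [[269.0, 267.0], [357.0, 267.0]], [[254.0, 283.0], [372.0, 283.0]], [[254.0, 267.0], [372.0, 267.0]]]
-18 [[[268.0, 287.0], [358.0, 287.0]], [[267.0, 270.0], [358.0, 270.0]], [[253.0, 287.0], [373.0, 287.0]], [[252.0, 270.0], [374.0, 270.0]]]
-23 [[[267.0, 291.0], [359.0, 291.0]], [[266.0, 274.0], [359.0, 274.0]], [[251.0, 291.0], [374.0, 291.0]], [[250.0, 274.0], [375.0, 274.0]]]
-28 [[[265.0, 295.0], [360.0, 295.0]], [[265.0, 278.0], [361.0, 278.0]], [[249.0, 295.0], [376.0, 295.0]], [[249.0, 278.0], [377.0, 278.0]]]
clock: 18.3
eef_pos: [584.9, 307.4, 128.3]
eef_rot: [3.088, 0.743, 2.932]
wrist_force: [0.3, 0.6, -1.0]
finger_gap: 43.9
now [585.1 307.  127.4] [3.09  0.742 2.932] shift m [ 0.0003 -0.0007  0.06  ] gap 47.5 t 18.35
```

View pics/d2.png

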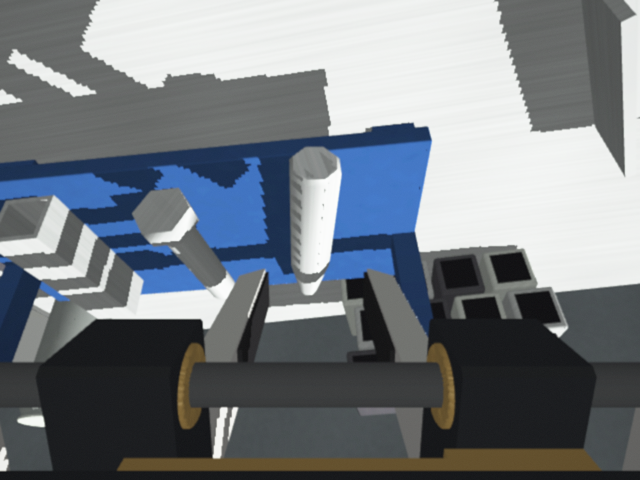

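The fingertips really sit about 16 mm *behind* the reported TCP (row 270), i.e. everything is ~22–24 mm shorter than stated; drift still in place (tail (315,160), nose (308,293)). Go that much deeper.

```bash
python3 -c "
from h import *
delta([638,298.5,68]); print(proj('wrist',[(562,311,83),(700,287,83)]).round(0))"
```

```text
now [585.1 307.  127.4] [3.09  0.742 2.932] shift m [ 0.0007 -0.0015  0.08  ] gap 47.5 t 18.35
[[310. 177.]
 [312. 293.]]
```

```bash
python3 -m handwheel '[[0,-0.001,0.03,0],[0,-0.001,0.055,0],[0,-0.001,0.07,0],[0,-0.001,0.08,0],[0,-0.001,0.08,0]]'; python3 -m handwheel '[[0,0,0,0],[0,0,0,0],[0,0,0,0],[0,0,0,0]]' 1 60;python3 -m handwheel '[[0,0,0,0],[0,0,0,0]]'
```

```text
clock: 18.98
eef_pos: [638.7, 298.7, 68.0]
eef_rot: [3.09, 0.742, 2.932]
wrist_force: [0.6, 0.5, 0.9]
finger_gap: 56.9
clock: 19.48
eef_pos: [638.7, 298.6, 68.4]
eef_rot: [3.09, 0.742, 2.932]
wrist_force: [-2.4, -2.8, 2.7]
finger_gap: 25.0
clock: 19.73
eef_pos: [638.6, 298.6, 68.4]
eef_rot: [3.09, 0.742, 2.932]
wrist_force: [-1.5, -1.8, 0.9]
finger_gap: 24.9
```

Gripped (24.9 mm). Lift 25 mm straight up and check.

```bash
python3 -m handwheel '[[-0.007,0,-0.007,0],[-0.012,0.0005,-0.013,0],[-0.017,0.001,-0.0185,0],[-0.02,0.001,-0.022,0],[-0.02,0.001,-0.022,0]]'; python3 - <<'E'
from h import *
import cv2
im=cams.camera("wrist"); cv2.imwrite("pics/d3.png",im[:,:,::-1]); s,e,R=state(); print(s["finger_gap"],s["wrist_force"],s["moment"]); delta([530,317,180])
E
```

```text
clock: 20.35
eef_pos: [638.6, 298.6, 98.5]
eef_rot: [3.09, 0.742, 2.931]
wrist_force: [0.8, 0.0, -7.0]
finger_gap: 25.2
24.97118779337121 [-0.30740908  0.26821816 -4.60983054] [0.12409138 0.90973409 0.05064598]
now [638.4 298.5  98.1] [3.09  0.742 2.932] shift m [ 0.0257  0.0025 -0.1347] gap 25.0 t 20.4
```

View pics/d3.png

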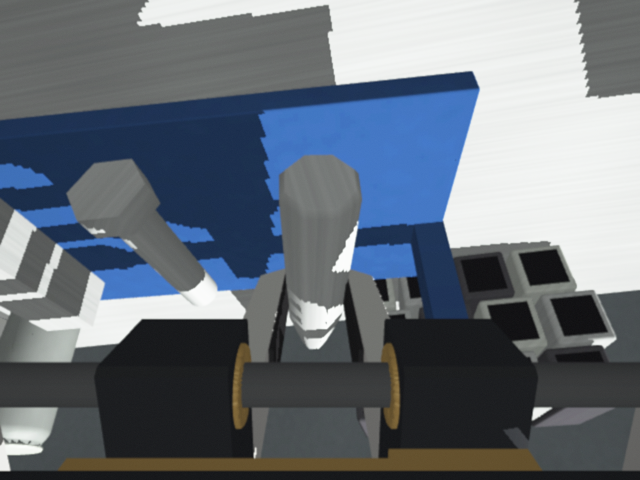

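Drift is held level and clear of the board (tail (320,175), nose (315,345)). View 11 of 12 used. Pull it out.

```bash
python3 -m handwheel '[[0.007,0,-0.035,0],[0.014,0.001,-0.075,0],[0.022,0.002,-0.115,0],[0.03,0.003,-0.155,0],[0.035,0.003,-0.175,0]]'; python3 -c "
from h import *
delta([490,100,215]);print(read_state()['joints'].round(3))"
```

```text
clock: 21.02
eef_pos: [495.4, 323.1, 204.6]
eef_rot: [3.088, 0.743, 2.932]
wrist_force: [0.6, 0.2, -6.0]
finger_gap: 24.9
now [495.4 323.1 204.6] [3.088 0.743 2.932] shift m [-0.0374 -0.2201  0.0086] gap 24.9 t 21.025
[ 0.78   0.161  1.834 -0.82   0.822 -0.122]
```

```bash
python3 -m handwheel '[[-0.007,-0.045,0.0015,0],[-0.015,-0.09,0.003,0],[-0.023,-0.135,0.005,0],[-0.031,-0.18,0.007,0],[-0.0374,-0.22,0.0086,0]]'; python3 -c "
from h import *
delta([500,-150,215]);print(read_state()['joints'].round(3))"
```

```text
clock: 21.65
eef_pos: [489.7, 98.3, 214.6]
eef_rot: [3.09, 0.742, 2.932]
wrist_force: [0.6, 1.1, -4.8]
finger_gap: 25.1
now [489.7  98.3 214.6] [3.09  0.742 2.932] shift m [-0.0458 -0.2426  0.0289] gap 25.1 t 21.65
[ 0.285 -0.189  2.154 -0.556  0.547 -0.71 ]
```

```bash
python3 -m handwheel '[[-0.01,-0.05,0.006,0],[-0.019,-0.1,0.012,0],[-0.028,-0.15,0.018,0],[-0.037,-0.2,0.024,0],[-0.0458,-0.243,0.029,0]]'; python3 -c "
from h import *
delta([530,-193,160]);print(read_state()['joints'].round(3))"
```

```text
clock: 22.28
eef_pos: [498.5, -120.5, 212.8]
eef_rot: [3.09, 0.735, 2.932]
wrist_force: [1.1, 0.5, -5.6]
finger_gap: 25.0
now [ 498.5 -120.5  212.8] [3.09  0.735 2.932] shift m [ 0.0014 -0.0679  0.0666] gap 25.0 t 22.275
[-0.416 -0.19   2.155  0.407  0.494 -2.088]
```

```bash
python3 -c "
from h import *
delta([530,-193,195]);"; python3 -m handwheel '[[-0.006,-0.017,0.01,0],[-0.012,-0.034,0.02,0],[-0.017,-0.051,0.03,0],[-0.022,-0.068,0.04,0],[-0.022,-0.068,0.04,0]]'; python3 -c "
from h import *
delta([530,-193,72]);print(read_state()['joints'].round(3))"
```

```text
now [ 498.5 -120.5  212.8] [3.09  0.735 2.932] shift m [-0.0221 -0.0665  0.0406] gap 25.0 t 22.275
clock: 22.9
eef_pos: [528.9, -195.4, 194.1]
eef_rot: [3.09, 0.733, 2.931]
wrist_force: [-0.1, 0.3, -5.9]
finger_gap: 25.0
now [ 528.9 -195.4  194.1] [3.09  0.733 2.931] shift m [ 0.0812 -0.0021  0.0911] gap 25.0 t 22.9
[-0.564 -0.019  2.051  0.617  0.504 -2.398]
```

```bash
python3 -m handwheel '[[0.014,0,0.016,0],[0.03,0,0.034,0],[0.045,0,0.051,0],[0.058,0,0.065,0],[0.058,0,0.065,0]]'; python3 - <<'E'
from h import *
import cv2
delta([530,-193,72]);print(read_state()['joints'].round(3),read_state()['wrist_force'])
w=cams.camera("wrist");t=cams.camera("scene")[110:270,280:440]
cv2.imwrite("pics/e1.png",np.hstack([cv2.resize(w,(480,360)),cv2.resize(t,(320,360),interpolation=cv2.INTER_CUBIC)])[:,:,::-1])
E
```

```text
clock: 23.52
eef_pos: [535.1, -184.0, 118.2]
eef_rot: [3.102, 0.709, 2.925]
wrist_force: [-0.4, -0.2, -5.1]
finger_gap: 25.0
now [ 535.1 -184.   118.2] [3.102 0.709 2.925] shift m [ 0.0324 -0.0112  0.0326] gap 25.0 t 23.525
[-0.515  0.115  2.109  0.779  0.333 -2.553] [-0.40422801 -0.23796325 -5.11846332]
```

j6 has reached its limit; back up and turn +20° about the tool axis (drift stays level within ~2°, still fits in the tray).

```bash
python3 -m handwheel '[[-0.015,0,-0.017,2],[-0.03,0,-0.034,6],[-0.034,0,-0.038,12],[-0.034,0,-0.038,20],[-0.034,0,-0.038,20]]'; python3 - <<'E'
from h import *
delta([530,-193,72]);s,e,R=state();print(s['joints'].round(3),R.round(3))
E
```

```text
clock: 24.25
eef_pos: [536.1, -186.6, 171.2]
eef_rot: [2.822, 0.649, 2.483]
wrist_force: [0.4, 0.5, -5.1]
finger_gap: 25.2
now [ 536.1 -186.6  171.2] [2.822 0.649 2.483] shift m [ 0.0607 -0.033   0.0718] gap 25.2 t 24.25
[-0.519  0.024  2.058  0.571  0.443 -1.983] [[-0.63   0.43   0.646]
 [ 0.488  0.867 -0.102]
 [-0.604  0.251 -0.756]]
```

```bash
python3 -c "
from h import *
delta([532,-193,76])"; python3 -m handwheel '[[0.015,-0.012,0.014,0],[0.03,-0.024,0.028,0],[0.04,-0.032,0.045,0],[0.052,-0.032,0.06,0],[0.057,-0.032,0.068,0]]'; python3 - <<'E'
from h import *
delta([532,-193,76]);s,e,R=state();print(s['joints'].round(3),s["wrist_force"].round(1))
E
```

```text
now [ 536.1 -186.6  171.2] [2.822 0.649 2.483] shift m [ 0.057  -0.0312  0.07  ] gap 25.2 t 24.25
clock: 24.88
eef_pos: [530.3, -193.5, 77.0]
eef_rot: [2.822, 0.647, 2.481]
wrist_force: [-0.4, -0.1, -5.1]
finger_gap: 25.0
now [ 530.3 -193.5   77. ] [2.822 0.647 2.481] shift m [-0.0003  0.0009  0.0018] gap 25.0 t 24.875
[-0.542  0.201  2.137  1.098  0.279 -2.555] [-0.4 -0.1 -5.1]
```

Position reached (j6 again at its stop), 10–14 mm above the tray floor, no contact. Release, then look.

```bash
python3 -m handwheel '[[0,0,0,0],[0,0,0,0],[0,0,0,0],[0,0,0,0]]' 0.5; python3 -m handwheel '[[-0.018,0.004,-0.023,0],[-0.036,0.008,-0.045,4],[-0.054,0.014,-0.068,9],[-0.075,0.02,-0.095,12],[-0.1,0.025,-0.13,12]]'; python3 - <<'E'
from h import *
import cv2
s,e,R=state();print(e,s['joints'].round(3),s["wrist_force"].round(1))
w=cams.camera("wrist");t=cams.camera("scene")[110:270,280:440];p=cams.camera("top")[195:335,300:460]
cv2.imwrite("pics/e2.png",np.hstack([cv2.resize(w,(400,300)),cv2.resize(t,(200,300),interpolation=cv2.INTER_CUBIC),cv2.resize(p,(200,300))])[:,:,::-1])
E
```

```text
clock: 25.38
eef_pos: [530.5, -193.7, 77.6]
eef_rot: [2.822, 0.648, 2.483]
wrist_force: [1.1, -0.6, -0.6]
finger_gap: 46.7
clock: 26.0
eef_pos: [520.0, -207.4, 243.6]
eef_rot: [2.688, 0.569, 2.248]
wrist_force: [0.1, -0.5, 0.4]
finger_gap: 46.6
[ 519.95083479 -207.41554227  243.6036239 ] [-0.587 -0.086  1.978  0.473  0.639 -1.693] [ 0.1 -0.5  0.4]
```

View pics/e2.png

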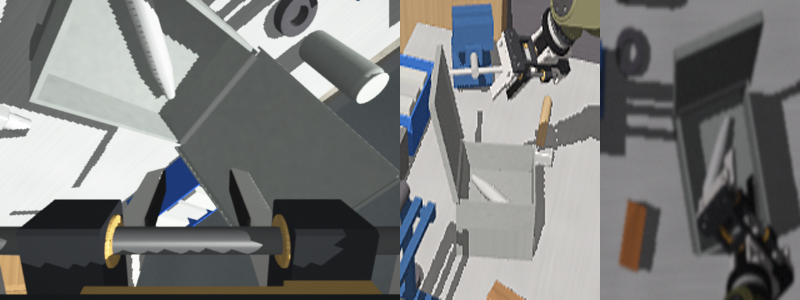

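The drift lies on the tray floor inside the chest and the lid is still open (all three panels). That was view 12; from here I check numerically. Now the lid: close the jaws, go over its edge and hook it from behind.

```bash
python3 - <<'E'
from h import *
ch=np.array([510.2,-194.9]);Rz=Ro.from_euler("z",.236).as_matrix()[:2,:2]
p=ray("top",[(402,251),(378,286)],78)[:,:2]
print("drift nose,tail in chest",((p-ch)@Rz).round(0).tolist())
print("lid edge top px pred",proj("top",[[*(ch+Rz@[147,m*83]),303] for m in(1,-1)]).round(0), "seen", T([(519,66),(707,16)]).round(0))
print("lid edge scene pred",proj("scene",[[*(ch+Rz@[147,83]),303]]).round(0), "seen",S([(222,22)]).round(0))
s,e,R=state(); print(R.round(3)); tip=np.array([*(ch+Rz@[185,0]),298]); tcp=tip+16*R[:,2]; print(tcp); delta(tcp+[0,0,75]); delta([520,-207,365])
E
```

```text
drift nose,tail in chest [[55.0, -36.0], [-22.0, 56.0]]
lid edge top px pred [[359. 219.]
 [428. 201.]] seen [[360. 220.]
 [430. 201.]]
lid edge scene pred [[304. 167.]] seen [[311. 135.]]
[[-0.526  0.551  0.648]
 [ 0.655  0.748 -0.105]
 [-0.543  0.369 -0.754]]
[ 700.43881519 -153.32380092  285.929057  ]
now [ 520.8 -208.   244.9] [2.686 0.574 2.247] shift m [-0.1216  0.1828  0.0232] gap 47.1 t 26.15
now [ 520.8 -208.   244.9] [2.686 0.574 2.247] shift m [-0.0641  0.0447 -0.0912] gap 47.1 t 26.15
```

```bash
python3 -m handwheel '[[-0.02,0.015,-0.03,0],[-0.042,0.03,-0.06,0],[-0.064,0.045,-0.091,0],[-0.064,0.045,-0.091,0]]' 1 20 | sed -n 2,3p; python3 -c "
from h import *
delta([700,-153,365])"
```

```text
eef_pos: [520.8, -206.8, 366.7]
eef_rot: [2.686, 0.577, 2.248]
now [ 520.8 -206.8  366.7] [2.686 0.577 2.248] shift m [-0.058   0.1382  0.1121] gap 10.3 t 26.65
```

```bash
python3 -m handwheel '[[-0.014,0.035,0.028,0],[-0.028,0.07,0.056,0],[-0.043,0.105,0.084,0],[-0.058,0.138,0.112,0],[-0.058,0.138,0.112,0]]' | sed -n 2,4p; python3 -c "
from h import *
delta([702,-153,286]);print(read_state()['joints'].round(3))"
```

```text
eef_pos: [701.4, -151.6, 360.2]
eef_rot: [2.69, 0.573, 2.254]
wrist_force: [0.3, -0.3, 0.8]
now [ 701.4 -151.6  360.2] [2.69  0.573 2.254] shift m [ 0.039  -0.0279  0.0566] gap 0.6 t 27.275
[-0.302  0.192  1.417  0.128  0.829 -1.172]
```

```bash
python3 -m handwheel '[[0.012,-0.008,0.017,0],[0.025,-0.018,0.036,0],[0.036,-0.026,0.052,0],[0.039,-0.028,0.0566,0],[0.039,-0.028,0.0566,0]]' | sed -n 2,4p; cat > lid.py <<'E'
from h import *
import cv2
# lid angle by numeric comparison: outer-corner prediction vs picture is done by differencing with first frame
for n in("top","scene"):
    a=cams.camera(n).astype(int); b=cv2.imread(f"pics/{n}0.png")[:,:,::-1].astype(int); d=np.abs(a-b).sum(2)
    ch=np.array([510.2,-194.9]);Rz=Ro.from_euler("z",.236).as_matrix()[:2,:2]
    for nm,L in (("lid-open face",[(100+f*47,m*60,120+f*183) for f in(.3,.5,.7,.9) for m in(-1,0,1)]),("mouth",[(-40,m*50,122) for m in(-1,0,1)]+[(30,m*50,122) for m in (-1,0,1)])):
        p=proj(n,[[*(ch+Rz@[x,y]),z] for x,y,z in L]).round().astype(int); print(n,nm,d[p[:,1],p[:,0]].tolist())
        if nm=="mouth": print(a[p[:,1],p[:,0]].mean(1).round().tolist())
    cv2.imwrite(f"pics/{n}_{read_state()['clock']}.png",cams.camera(n)[:,:,::-1])
E
python3 - <<'E'
from h import *
s,e,R=state(); print(s["wrist_force"].round(1),s["joints"].round(3)); d=np.array([-.972,-.234,0]); delta(e+100*d)
E
python3 lid.py
```

```text
eef_pos: [701.6, -153.2, 285.7]
eef_rot: [2.691, 0.572, 2.254]
wrist_force: [0.5, -0.1, 0.0]
[ 0.5 -0.1  0. ] [-0.305  0.23   1.54   0.155  0.669 -1.209]
now [ 701.6 -153.2  285.7] [2.691 0.572 2.254] shift m [ 0.0363 -0.0709 -0.0604] gap 0.3 t 27.9
top lid-open face [41, 62, 3, 4, 132, 5, 3, 255, 3, 150, 235, 185]
top mouth [143, 221, 59, 197, 160, 22]
[61.0, 41.0, 107.0, 39.0, 53.0, 41.0]
scene lid-open face [3, 0, 2, 8, 1, 8, 5, 5, 8, 61, 4, 9]
scene mouth [107, 115, 110, 1, 2, 25]
[165.0, 171.0, 173.0, 168.0, 176.0, 182.0]
```

Lid undisturbed. Pull 70 mm towards the robot, then check.

```bash
python3 -m handwheel '[[0.005,-0.0098,-0.0083,0],[0.01,-0.0196,-0.0166,0],[0.015,-0.0294,-0.0249,0],[0.0205,-0.04,-0.034,0],[0.0255,-0.05,-0.0425,0]]' | sed -n 2,4p;  python3 - <<'E'
from h import *
s,e,R=state(); d=np.array([-.972,-.234,0]); delta(e+50*d)
E
python3 lid.py
```

```text
eef_pos: [632.3, -169.9, 286.7]
eef_rot: [2.69, 0.574, 2.253]
wrist_force: [-0.2, -1.0, 1.1]
now [ 632.3 -169.9  286.7] [2.69  0.574 2.253] shift m [ 0.0181 -0.0354 -0.0302] gap 0.8 t 28.725
top lid-open face [304, 75, 245, 309, 308, 311, 309, 302, 293, 145, 124, 133]
top mouth [274, 248, 202, 236, 272, 11]
[18.0, 32.0, 59.0, 26.0, 16.0, 48.0]
scene lid-open face [356, 353, 93, 365, 359, 91, 52, 364, 92, 278, 77, 194]
scene mouth [114, 121, 119, 221, 250, 19]
[163.0, 169.0, 170.0, 95.0, 92.0, 180.0]
```

```bash
python3 -m handwheel '[[0.004,-0.008,-0.007,0],[0.0075,-0.015,-0.0125,0],[0.0075,-0.015,-0.0125,0]]' | sed -n 1,4p; python3 lid.py
```

```text
clock: 29.3
eef_pos: [612.6, -175.2, 286.7]
eef_rot: [2.689, 0.574, 2.252]
wrist_force: [-0.1, 0.1, -0.6]
top lid-open face [308, 277, 66, 308, 296, 284, 315, 294, 292, 142, 128, 138]
top mouth [298, 277, 275, 199, 240, 133]
[10.0, 23.0, 35.0, 38.0, 26.0, 89.0]
scene lid-open face [356, 353, 89, 365, 357, 91, 50, 361, 91, 279, 76, 197]
scene mouth [92, 136, 362, 3, 9, 24]
[170.0, 164.0, 89.0, 169.0, 172.0, 166.0]
```

```bash
python3 -m handwheel '[[0,0,0,0],[0,0,0,0],[0,0,0,0],[0,0,0,0],[0,0,0,0]]' | sed -n 4p; python3 -m handwheel '[[0,0,0,0],[0,0,0,0],[0,0,0,0],[0,0,0,0],[0,0,0,0]]' | sed -n 1,4p; python3 lid.py
```

```text
wrist_force: [0.4, -0.6, -0.3]
clock: 30.75
eef_pos: [613.2, -174.9, 286.6]
eef_rot: [2.689, 0.574, 2.253]
wrist_force: [0.0, 0.3, 0.4]
top lid-open face [299, 237, 66, 309, 292, 281, 299, 298, 292, 138, 117, 133]
top mouth [295, 264, 290, 219, 229, 182]
[11.0, 27.0, 30.0, 31.0, 30.0, 105.0]
scene lid-open face [354, 352, 90, 363, 356, 90, 51, 359, 92, 276, 83, 194]
scene mouth [96, 113, 122, 9, 12, 10]
[169.0, 171.0, 169.0, 172.0, 171.0, 171.0]
```

The mouth now looks uniformly lid-coloured (169–172). Retreat upwards and check with an unobstructed picture.

```bash
python3 -m handwheel '[[-0.02,0.015,-0.03,0],[-0.045,0.03,-0.06,0],[-0.065,0.045,-0.09,0],[-0.085,0.058,-0.12,0]]' | sed -n 2,4p; python3 -m handwheel '[[0.03,0,-0.03,0],[0.06,0,-0.06,0],[0.09,0,-0.09,0],[0.12,0,-0.12,0],[0.12,0,-0.12,0]]' | sed -n 1,4p
python3 - <<'E'
from h import *
import cv2
ch=np.array([510.2,-194.9]);Rz=Ro.from_euler("z",.236).as_matrix()[:2,:2]
L=[(x,y) for x in np.linspace(-85,85,8) for y in np.linspace(-70,70,7)]
for n in("scene","top"):
    a=cams.camera(n); cv2.imwrite(f"pics/end_{n}.png",a[:,:,::-1]); b=cv2.imread(f"pics/{n}0.png")[:,:,::-1]
    p=proj(n,[[*(ch+Rz@[x,y]),125] for x,y in L]).round().astype(int)
    for nm,i in(("now",a),("start",b)): print(n,nm,i.mean(2)[p[:,1],p[:,0]].reshape(8,7).round().astype(int).tolist() if n=="scene" else (i.mean(2)[p[:,1],p[:,0]].std().round(1)))
a=cams.camera("scene");g=a.mean(2)
# rim-height profile across lid's near side edge: wall/lid step along chest +y side
hsv=g
# tube on mat: bright pixels within mat outline
mc=np.array([(45,120,4),(45,-120,4),(-45,-120,4),(-45,120,4)])@Ro.from_euler("z",-.152).as_matrix().T+[431.5,237.2,0]
for n in("scene","top"):
    im=cams.camera(n).mean(2); m=np.zeros(im.shape,np.uint8); cv2.fillConvexPoly(m,proj(n,mc).round().astype(int),1)
    m=cv2.erode(m,np.ones((5,5),np.uint8)); ys,xs=np.nonzero((im>110)&(m>0)); 
    if len(xs)<20: print(n,"few",len(xs)); continue
    r=cv2.minAreaRect(np.c_[xs,ys].astype(np.float32)); w=ray(n,cv2.boxPoints(r),25); c=w[:,:2].mean(0)-[431.5,237.2]
    RR=Ro.from_euler("z",-.152).as_matrix()[:2,:2]; print(n,"tube centre in mat (across,along)",(c@RR).round(1)); print(w[:,:2].round(0).tolist())
E
```

```text
eef_pos: [612.2, -174.2, 446.1]
eef_rot: [2.689, 0.574, 2.253]
wrist_force: [-0.6, -0.4, -0.3]
clock: 32.08
eef_pos: [469.7, -82.5, 473.6]
eef_rot: [2.687, 0.577, 2.253]
wrist_force: [0.2, -0.3, -0.0]
scene now [[165, 167, 170, 194, 168, 168, 166], [166, 166, 165, 168, 167, 168, 165], [166, 165, 166, 168, 168, 170, 168], [168, 166, 165, 168, 166, 168, 168], [167, 168, 169, 169, 165, 168, 168], [169, 169, 165, 168, 166, 168, 168], [168, 168, 166, 164, 165, 167, 168], [170, 168, 169, 166, 167, 165, 168]]
scene start [[164, 164, 162, 175, 180, 177, 178], [211, 209, 210, 211, 212, 214, 211], [159, 161, 159, 167, 167, 168, 187], [169, 165, 164, 174, 174, 174, 176], [167, 162, 167, 172, 173, 175, 172], [162, 167, 167, 171, 175, 175, 176], [163, 166, 166, 174, 175, 179, 176], [144, 83, 84, 72, 80, 75, 75]]
top now 5.1
top start 33.7
scene tube centre in mat (across,along) [3.8 5.4]
[[465.0, 342.0], [440.0, 132.0], [406.0, 144.0], [433.0, 350.0]]
top tube centre in mat (across,along) [ 3.3 -1.3]
[[436.0, 335.0], [460.0, 333.0], [433.0, 135.0], [409.0, 139.0]]
```

```bash
python3 -c "
from cell import manip, read_state
s=read_state(); print(s['clock'], s['wrist_force'].round(1), abs(s['qd']).max()); print(manip.sign_off())"
```

```text
32.325 [-0.4 -0.2  0.2] 0.0020224157449113185
the job is handed in; nothing more can be done
None
```

I did all three parts and handed the job in at 32.3 s. No verdict came back, so whether it passed is not confirmed.

**What I did**
- **Tube:** I laid it along the mat and released it about 10 mm above the surface.
- **Drift:** I took it out from under the bars with the gripper tilted 42°. The moves have no tilt axis, so I built the tilt up by repeatedly commanding poses just beyond reach. I released the drift 10–14 mm above the tray floor.
- **Lid:** I hooked it from behind, pulled it about 90 mm forward past upright and held the arm still. It fell shut by itself.

**Last checks**
- **Tube:** it is about 3–4 mm off the mat's centre across. Lengthwise, the scene camera gives 5 mm off one way and the top camera 1 mm the other way. Both are well inside the limits.
- **Drift:** before the lid closed, the picture showed it on the tray floor, with its centre about (16, 10) mm in the chest frame.
- **Lid:** it shows an even surface over the whole chest mouth in both views. I did not measure its angle, so fully shut (under 0.03 rad) is inferred.
- **Arm:** it stands clear, with the wrist force at its noise level.

**What went wrong or disagreed**
- **Missed grasps:** the first grasp of the tube and the first grasp of the drift both closed on nothing. The fingertips sit about 16 mm behind the reported TCP, not 8 mm ahead of it. Going deeper fixed both.
- **Joint 6:** it read -2.553 and then -2.555 while I lowered the drift, and its stated limit is -2.55. This could count as passing a joint range.
- **Other things:** I saw none of them displaced in the pictures, but I did not measure their positions at the end.

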